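# Lock the laser dock with its spring clip and reset the interlock

## Robot

A 6-joint arm with a two-finger parallel gripper is mounted at the origin on a cart in front of the work surface, level with it; the furniture and walls round the work are solid. World frame = base frame: x ahead of the robot, y to its left, z up, the work surface at z = 0. Lengths are in m, angles in rad, forces in N, time in s.
With the tool pointing down it reaches from about 0.375 to 0.9 m from the base axis. Payload 3.1 kg.
Tool frame: the origin (TCP) lies at the very end of the fingers, on their centre line; the grasp point (between the pads) lies 19 mm behind it; z points along the fingers, y is the line along which they close (so a half turn about z gives the same grasp; the last joint's range is limited). The gripper opens to 87 mm and grips with 3 to 60 N. Pads are 19 mm wide; open, the fingers measure 117 mm over their backs; the gripper's body (75 mm by 190 mm) begins 51 mm behind the grasp point.
Start: joints at [-1.393, 0.527, 1.433, -0, 1.181, -0.178], TCP at [0.218, -0.586, 0.223] pointing down, gripper open.
Joint ranges: [-3.08, 3.08], [-0.75, 2.2], [0.22, 2.44], [-1.43, 4.57], [0, 2.65], [-2.85, 2.85]. Speed limits (rad/s): [2.79, 2.79, 3.14, 3.14, 3.14, 3.14].

## Interface

Orientations are given as a unit quaternion [x, y, z, w].
In Python, from workcell import state, grab_frame, sign_off, spot_in, outline_of, landmark_of gives the robot as it stands.
- The arm moves only by the tool move_arm, never from a script. Its argument "targets" is a list of rows, each a list of 7 numbers: the shift along the tool's x, y, z each as a share of 15 cm, from -1 to 1, then the turn, a rotation vector about the tool's x, y, z each as a share of 0.5 rad, from -1 to 1, then the opening, from 0 (shut) to 1 (fully open). A call has 1 to 20 rows; each row is the pose to reach, as a shift and turn from the pose commanded when the call began, along the tool's axes at that moment; what a row does not reach only later rows make up. A row lasts 1/12 s, in which the tool goes at most 41.7 mm and 7.16 degrees, less where a joint would pass 70% of its speed; a pose out of reach is approached as far as the arm can. A call with a number of a shift or a turn outside -1 to 1 is refused whole. A call with a gripper value outside its range is refused whole. The fingers move at their own pace and stop on an object; "newtons" is the grip in N (left out, the last holds). Time passes only in rows, so rows that repeat a pose let the fingers close. It gives the time, the measured TCP pose, the force, the opening and the grip force at its end, in the units of the state.
- state(): the state, without advancing time (a new reading comes with each control period).
- grab_frame(name): name is "scene" or "top"; returns a dict with "frame" (480x640x3 uint8, red, green, blue), "K" (3x3 intrinsics, pixels), "D" ([k1, k2, p1, p2, k3] as OpenCV has them; the pictures are not rectified), "rvec" (rotation vector, rad) and "tvec" (3), from world to camera coordinates, as OpenCV has them. Camera axes: x right, y down, z forward; pixel columns grow to the right and rows downward; lengths in m; the calibration is good to about 2 mm. A picture is of the moment at which its call begins. There is no depth.
- sign_off(): hands the job in; it is judged then, once.
Trained networks look in a picture, given as the dict that the camera call returned (one of the last four; its "shot" number tells which), for a name from the list of things; names that differ only in an ending like _2 or _b are one class to them, and where a whole thing is asked for, a point or a joint stands for the part that bears it (a point fixed in the world has none). Each returns a list of dicts, best first, with "confidence" (0 to 1); they miss things now and then, are a little off and sometimes report something else, mostly with a low value. They report only what shows in the picture. A call takes as long as a camera call. They do not tell look-alikes from the thing itself.
- spot_in(query, picture): "xy" ([column, row] in pixels, amid what is visible of it).
- outline_of(query, picture): "mask" (480x640 bool, what is visible of it) and "xy" ([column, row] in pixels, amid what is visible of it).
- landmark_of(query, picture): "xy" ([column, row] in pixels: a listed point, or the origin of a listed thing).
The state is a dict: "clock": time; "joints": joint angles; "dq": joint speeds; "joint_efforts": joint torques, N m; "tcp_pos": TCP position; "eef_rot": TCP orientation; "ft_force": force on the tool from outside, world axes, zero at the start; "moment": the same for the moment, N m; "gripper_width": finger opening in m; "gripper_force": force on a finger pad.
Only numpy, scipy, OpenCV 4.12 (cv2) and the standard library are available. Lean on these libraries where they do the work, as an engineer would, in place of code of your own. Each camera call takes 0.05 s, during which the arm holds its last target. There are 200 camera calls.

## Task

Push the hairpin spring clip along the dock plate onto the headed pin until it snaps home round the shank, with the shank fully in its pocket and the legs sprung shut again. Then press the push button on the interlock box fully down, let it come back up, and leave the bottle and the lens tube beside the dock standing where they are.

Things in the scene. Friction and masses are not known exactly. Their poses are not given: they have to be found in the camera images.
- dock: aluminium plate fixed to the bench, 300 x 92 x 12 mm, from x = -165 to +135 mm. Origin: on the bench under the pin's axis; +x is the way the clip is pushed (away from the robot), z up. Two rails, 8 mm high above the plate, inner faces at y = -36 and +36 mm, x = -165 to -5 mm, guide the clip. A small fixed laser, 30 mm wide and 28 mm high, lies at x = +50 to +126 mm.
- pin (a point): the axis of the steel pin at the plate's top face (12 mm above the bench); axes as the dock's. Shank 20 mm in diameter; round head 33 mm in diameter from 16 to 23 mm above the plate, so the clip can only come on sideways, under the head
- clip: loose hairpin clip of 10 mm round steel wire, 122 mm long, 0.2 kg, flat on the plate between the rails, mouth to the pin. Origin: centre of its pocket, at the underside; +x to the mouth, z up. It starts 56 to 80 mm short of the pin; home, its origin is at the pin point. A rigid stop tongue meets the shank 1.5 mm beyond that.
- tab (a point): centre of the thumb tab's rear face, the face to push on: 79 mm behind the clip's origin, 11.5 mm above the plate; axes as the clip's. The tab stands across the rear end, 66 mm wide, 7 mm thick, from 1 to 22 mm above the plate
- leg_left (a joint): outward swing of the clip's left leg (rad): 0 closed, about 0.06 as the throat passes the shank; springs back
- leg_right (a joint): outward swing of the clip's right leg (rad): 0 closed, about 0.06 as the throat passes the shank; springs back
- interlock_box: grey box fixed to the bench, 80 x 100 mm, 46.5 mm high, origin at the centre of its underside, with a round metal push button in the middle of its top
- button_top (a point): centre of the push button's top face (36 mm in diameter), 69.5 mm above the bench when up; it moves with the button
- button (a joint): travel of the push button downwards (m): 0 up, 0.007 fully down; spring return, 2 N to start and 6 N fully down
- bottle: loose brown dropper bottle to the left of the dock, 32 mm in diameter, 70 mm high, standing; origin at the centre of its underside
- lens_tube: loose black lens tube to the right of the dock, 32 mm in diameter, 52 mm high, standing; origin at the centre of its underside
- throat (a point): middle of the clip's throat, 11.5 mm ahead of its origin, 12 mm wide between the wires; from there the legs flare to a mouth 36 mm wide at x = +38 mm. Forcing the throat over the shank spreads each leg by 4 mm and takes roughly 5 to 15 N; once past the middle of the shank the clip springs forward by itself
There are look-alikes about, which are no part of the job. There is more than one size of the interlock_box; the job needs the larger.

How it is judged:
On the way, in this order (a step that is already met when the one before it is completed fails the run):
1. the clip has snapped home: origin within 5 mm of the pin's axis, flat, legs shut (horizontal distance between clip and pin below 0.005 m and z of clip in the frame of pin below 0.005 m and value of joint each of leg_left, leg_right below 0.025 rad), for 0.2 s.
2. the button is pressed fully down (at least 6 of 7 mm) (value of joint button above 0.006 m), for 0.05 s.
At the end, for the whole second after the job is handed in: the clip lies flat and at rest on the plate, its origin within 5 mm of the pin's axis, both legs within 0.025 rad of shut; the button is up again (within 1 mm); the bottle and the lens tube stand where they were (within 30 mm) (all of step 1 and angle between clip's own z axis and vertical below 0.1 rad and linear speed of clip below 0.02 m/s and value of joint button below 0.001 m); the robot touches nothing.
It fails at once if the bottle is knocked over or shoved more than 30 mm (distance of bottle from where it was at the start of the episode above 0.03 m or angle between bottle's own z axis and vertical above 0.5 rad).
It fails at once if the lens tube is knocked over or shoved more than 30 mm (distance of lens_tube from where it was at the start of the episode above 0.03 m or angle between lens_tube's own z axis and vertical above 0.5 rad).
It also fails if it takes over 51 s, if anything falls off the work surface, if the arm or the gripper's body presses on something with over 40 N, if the wrist force passes 120 N, or if a joint passes its speed limit or range.

## Working session

There is one attempt and no reset: what is moved stays moved. The work goes in short steps, Python scripts to look and compute and a tool call to move; the robot and the scene stay as the last step left them, time stands still between calls to the robot, and variables do not carry over. Pictures are saved under pics/ and viewed, at most 10 in all, crops included, and the job is handed in when it is done.

Besides the shell and the picture viewer there is one more tool, called after "Emit:" as name(argument=value, ...), one argument or row to a line, values as JSON. move_arm: Moves the arm, as the interface text tells. Shift numbers are shares of 15 cm and turn numbers shares of 0.5 rad, none past 1 either way. Its arguments: {"type":"object","properties":{"targets":{"type":"array"},"newtons":{"type":"number"}},"required":["targets"]}

```bash
mkdir -p pics; cat > h.py <<'E'
import numpy as np,cv2
from workcell import *
def ray(p,xy):
    R=cv2.Rodrigues(np.array(p["rvec"],float))[0];t=np.array(p["tvec"],float).ravel()
    u=cv2.undistortPoints(np.array([[xy]],float),np.array(p["K"],float),np.array(p["D"],float)).ravel()
    return -R.T@t,R.T@np.array([u[0],u[1],1.])
def at(p,xy,z):
    c,d=ray(p,xy);return (c+d*(z-c[2])/d[2])[:3]
def tri(ps,xys):
    A=np.zeros((3,3));b=np.zeros(3)
    for p,x in zip(ps,xys):
        c,d=ray(p,x);d=d/np.linalg.norm(d);P=np.eye(3)-np.outer(d,d);A+=P;b+=P@c
    return np.linalg.solve(A,b)
E
python3 - <<'E'
from h import *
np.set_printoptions(precision=4,suppress=True)
Z=dict(dock=0,pin=.012,clip=.012,tab=.0235,throat=.017,interlock_box=0,button_top=.0695,bottle=0,lens_tube=0)
for n in("scene","top"):
    p=grab_frame(n);cv2.imwrite(f"pics/{n}0.png",p["frame"][:,:,::-1])
    print(n,"cam",ray(p,(320,240))[0])
    for q,z in Z.items():
        for r in landmark_of(q,p)[:4]: print(q,round(r["confidence"],2),np.round(r["xy"],1),at(p,r["xy"],z))
s=state();print(s["clock"],s["tcp_pos"],s["eef_rot"])
E
```

```text
scene cam [-0.3056 -0.5385  0.537 ]
dock 0.77 [336.8 269.2] [0.6243 0.0308 0.    ]
pin 0.96 [331.  265.4] [0.6124 0.0402 0.012 ]
clip 0.57 [312.  274.7] [0.5449 0.0481 0.012 ]
tab 0.63 [284.5 281.3] [0.4639 0.0648 0.0235]
throat 0.6 [315.9 272.3] [0.5522 0.0424 0.017 ]
interlock_box 0.95 [216.4 258.4] [0.4932 0.3029 0.    ]
interlock_box 0.7 [375.3 305.5] [ 0.5286 -0.1259  0.    ]
interlock_box 0.55 [287.2 238.9] [0.6997 0.2398 0.    ]
button_top 0.67 [373.7 283.4] [ 0.4949 -0.1353  0.0695]
button_top 0.31 [315.6 269.7] [ 0.4751 -0.0089  0.0695]
bottle 0.81 [284.1 243.8] [0.668  0.2257 0.    ]
lens_tube 0.68 [218.  261.4] [0.4831 0.2874 0.    ]
lens_tube 0.61 [405.6 343.6] [ 0.4401 -0.2372  0.    ]
top cam [0.3752 0.0287 1.133 ]
dock 0.68 [322.7 205.4] [ 0.6147  0.0318 -0.    ]
pin 0.73 [322.4 202.3] [0.62   0.0325 0.012 ]
pin 0.44 [207.4 251.1] [0.4983 0.3176 0.012 ]
clip 0.9 [316.9 233. ] [0.5424 0.0464 0.012 ]
tab 0.67 [311.9 260.6] [0.4729 0.0585 0.0235]
throat 0.7 [315.3 227.2] [0.5562 0.0502 0.017 ]
interlock_box 0.65 [388.1 239.5] [ 0.527  -0.1312  0.    ]
interlock_box 0.63 [217.5 254. ] [0.4923 0.295  0.    ]
button_top 0.67 [389.3 236.9] [ 0.5239 -0.1243  0.0695]
button_top 0.55 [210.1 253.3] [0.4868 0.2962 0.0695]
bottle 0.69 [246.1 183.2] [0.6735 0.227  0.    ]
lens_tube 0.45 [435.5 276.8] [ 0.4336 -0.246   0.    ]
1.0 [ 0.2177 -0.5858  0.2226] [0.9842 0.1769 0.     0.    ]
```

View pics/top0.png

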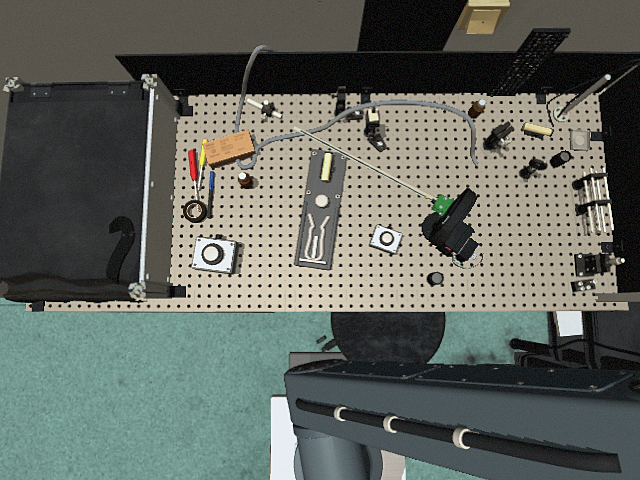

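View pics/scene0.png

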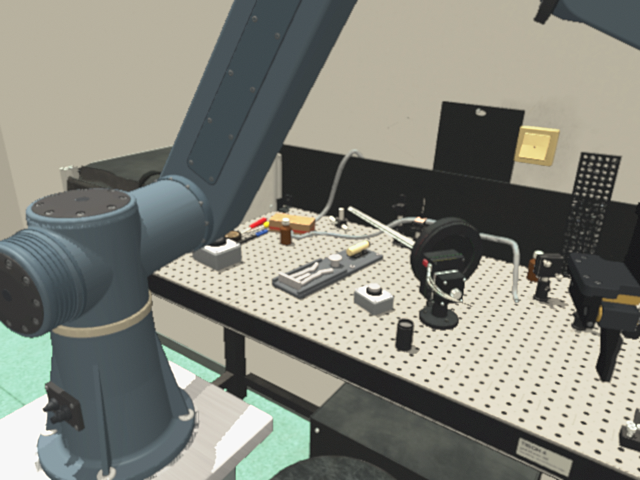

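The larger box is the left one (top picture, around 215,254), and the dock runs from (315,265) to (325,150). The bottle is at (245,181) and the lens tube at (436,279). Next I'll refine the dock's axis.

```bash
python3 - <<'E'
from h import *
np.set_printoptions(precision=4,suppress=True)
p=grab_frame("top")
f=p["frame"]
a=cv2.resize(f[140:280,285:345],None,fx=5,fy=5,interpolation=cv2.INTER_CUBIC)[:600]
b=cv2.resize(f[225:285,185:250],None,fx=7,fy=7,interpolation=cv2.INTER_CUBIC)
c=np.zeros((600,765,3),np.uint8);c[:a.shape[0],:300]=a;c[:420,305:760]=b
cv2.imwrite("pics/crop.png",c[:,:,::-1])
# dock mask
for q in("dock","button_top","bottle","interlock_box","clip"):
    for o in outline_of(q,p)[:3]:
        m=o["mask"].astype(np.uint8);pts=np.argwhere(m)[:,::-1].astype(np.float32)
        r=cv2.minAreaRect(pts);print(q,round(o["confidence"],2),m.sum(),r)
        if q=="dock":
            bx=cv2.boxPoints(r);w=np.array([at(p,x,.012)[:2] for x in bx]);print(w,w.mean(0))
            for i in range(2):
                d=w[i+1]-w[i];print(np.linalg.norm(d),np.arctan2(d[1],d[0]))
for z in(.0,.0695): print(at(p,(216,254),z))
E
```

```text
dock 0.62 3628 ((320.3800354003906, 209.33999633789062), (37.33523178100586, 117.66256713867188), 8.130102157592773)
[[ 0.4634  0.1038]
 [ 0.7604  0.063 ]
 [ 0.7458 -0.031 ]
 [ 0.4501  0.0132]] [0.6049 0.0372]
0.29977985600216983 -0.13662330251493904
0.09510790313196363 -1.7245628372238133
button_top 0.66 164 ((210.5, 253.5), (13.0, 13.0), 90.0)
button_top 0.43 73 ((386.75006103515625, 237.25003051757812), (8.485280990600586, 9.192388534545898), 45.0)
bottle 0.61 162 ((309.9425964355469, 232.6311492919922), (7.061788558959961, 37.30072784423828), 5.19442892074585)
bottle 0.55 158 ((245.50001525878906, 180.00001525878906), (15.652474403381348, 11.62755298614502), 63.43495178222656)
interlock_box 0.92 1479 ((215.21949768066406, 252.5243682861328), (44.72477340698242, 37.878013610839844), 6.34019136428833)
interlock_box 0.68 699 ((385.8424987792969, 238.25343322753906), (28.909164428710938, 26.568340301513672), 20.556045532226562)
clip 0.77 549 ((315.494873046875, 239.29351806640625), (24.419818878173828, 47.20386505126953), 6.709836959838867)
[0.4923 0.2988 0.    ]
[0.4851 0.2822 0.0695]
```

View pics/crop.png

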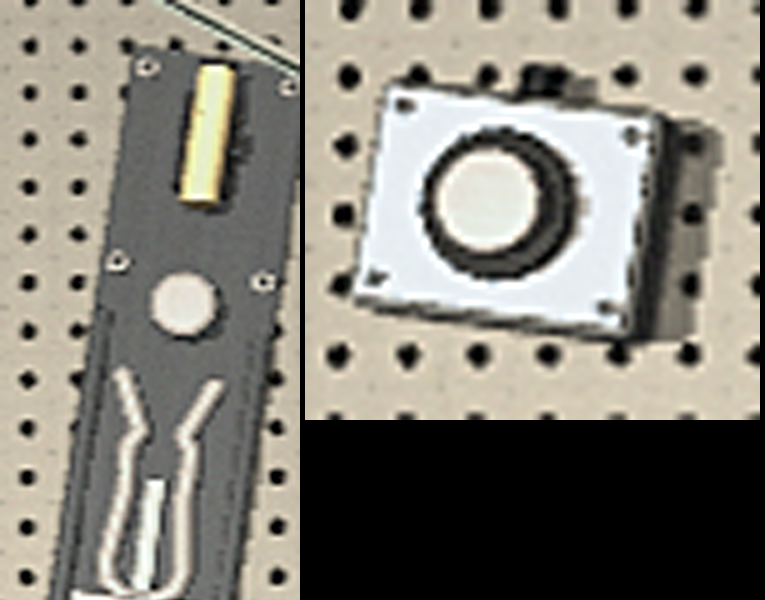

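```bash
cat > w.py <<'E'
from h import *
from scipy.spatial.transform import Rotation as Ro
np.set_printoptions(precision=4,suppress=True)
def rel(target):
    s=state();R=Ro.from_quat(s["eef_rot"])
    return R.inv().apply(np.array(target)-s["tcp_pos"])/.15
E
python3 - <<'E'
from w import *
p=grab_frame("top")
pin=at(p,(321.8-.2,200.8-.4),.035);print("pin",pin,"button",at(p,(211.0,253.5),.0695))
y=-.14;ax=np.array([np.cos(y),np.sin(y)]);n=np.array([-ax[1],ax[0]])
for name,x,z in(("lt",(309.4,214.4),.017),("rt",(328.6,216.6),.017),("throatL",(313.8,226.6),.017),("throatR",(321.4,227.4),.017),("tongue",(316.2,236.4),.017)):
    w=at(p,x,z)[:2]-pin[:2];print(name,w@ax,w@n)
for q,z in(("tab",.0235),("clip",.012)):
    for r in landmark_of(q,p)[:1]:
        w=at(p,r["xy"],z)[:2]-pin[:2];print(q,w@ax,w@n)
for k in (-150,-120):
    P=pin[:2]+ax*k/1000;print(k,P,rel([*P,.2]),rel([*P,.06]))
s=state();print(s["clock"],s["gripper_width"])
E
```

```text
pin [0.6198 0.0343 0.035 ] button [0.4863 0.2941 0.0695]
lt -0.03528636951125094 0.025825771618788664
rt -0.03436447589297864 -0.022129205628066927
throatL -0.06419382615704346 0.01075305037070079
throatR -0.06364092271066273 -0.008135350928001986
tongue -0.08762533404159703 0.0015031238353717113
tab -0.14936846723605413 0.002131636591362951
clip -0.08031225210671572 0.003109423447971032
-150 [0.4712 0.0553] [ 3.0729 -3.4173  0.1505] [ 3.0729 -3.4172  1.0838]
-120 [0.501  0.0511] [ 3.2488 -3.3221  0.1505] [ 3.2488 -3.3221  1.0838]
1.45 0.08712444341633256
```

Emit:
move_arm(
  targets=[
    [0.16,-0.2,0,0,0,0.2,0.2],
    [0.32,-0.4,0,0,0,0.4,0.2],
    [0.48,-0.6,0,0,0,0.6,0.2],
    [0.64,-0.8,0,0,0,0.8,0.2],
    [0.8,-1,0,0,0,0.99,0.2],
    [0.8,-1,0,0,0,0.99,0.2],
    [0.8,-1,0,0,0,0.99,0.2],
  ],
)

```text
clock: 2.03
tcp_pos: [0.2785, -0.4014, 0.2228]
eef_rot: [0.998, -0.068, -0.0, -0.0]
ft_force: [-0.4, -1.1, 0.2]
gripper_width: 0.048
gripper_force: 0.0
```

```bash
python3 - <<'E'
from w import *
pin=np.array([.6198,.0343]);ax=np.array([np.cos(-.14),np.sin(-.14)])
s=state();print(s["clock"],s["tcp_pos"],s["eef_rot"],s["gripper_width"],s["joints"])
P=pin-ax*.19;print(P,rel([*P,.15]))
E
```

```text
2.0333 [ 0.2785 -0.4014  0.2228] [ 0.9977 -0.0678 -0.0001 -0.0002] 0.048032188663678185 [-1.1934  0.3446  1.7665 -0.0001  1.0309  0.5131]
[0.4317 0.0608] [ 0.5951 -3.1909  0.4864]
```

Emit:
move_arm(
  targets=[
    [0.1,-0.25,0,0,0,0,0.2],
    [0.2,-0.5,0,0,0,0,0.2],
    [0.3,-0.75,0,0,0,0,0.2],
    [0.4,-1,0,0,0,0,0.2],
  ],
)

```text
clock: 2.37
tcp_pos: [0.3592, -0.2639, 0.2229]
eef_rot: [0.998, -0.07, 0.001, 0.001]
ft_force: [1.1, -1.0, -0.5]
gripper_width: 0.0224
gripper_force: 0.0
```

Emit:
move_arm(
  targets=[
    [0.05,-0.25,0,0,0,0,0.2],
    [0.1,-0.5,0,0,0,0,0.2],
    [0.15,-0.75,0,0,0,0,0.2],
    [0.2,-1,0,0,0,0,0.2],
  ],
)

```text
clock: 2.7
tcp_pos: [0.4103, -0.1188, 0.2229]
eef_rot: [0.998, -0.07, 0.001, 0.001]
ft_force: [1.5, -0.1, 0.1]
gripper_width: 0.018
gripper_force: 0.0
```

Emit:
move_arm(
  targets=[
    [0,-0.25,0,0,0,0,0.2],
    [0,-0.5,0,0,0,0,0.2],
    [0,-0.75,0.2,0,0,0,0.2],
    [0,-1,0.5,0,0,0,0.2],
    [0,-1,0.5,0,0,0,0.2],
    [0,-1,0.5,0,0,0,0.2],
  ],
)

```text
clock: 3.2
tcp_pos: [0.4285, 0.0317, 0.1448]
eef_rot: [0.998, -0.068, -0.003, -0.001]
ft_force: [-1.1, -0.4, 0.4]
gripper_width: 0.0174
gripper_force: 0.0
```

```bash
python3 - <<'E'
from w import *
pin=np.array([.6198,.0343]);ax=np.array([np.cos(-.14),np.sin(-.14)])
s=state();print(s["clock"],s["tcp_pos"],s["eef_rot"],s["gripper_width"],s["joints"])
for k in(.19,.2):
  P=pin-ax*k;P=P+.0015*np.array([-ax[1],ax[0]]);print(P,rel([*P,.02]))
E
```

```text
3.2 [0.4285 0.0317 0.1448] [ 0.9977 -0.0677 -0.0029 -0.0005] 0.017415879274981227 [-0.1878  0.4066  1.9828  0.0005  0.758   1.5182]
[0.4319 0.0623] [-0.0007 -0.2048  0.8323]
[0.422  0.0637] [-0.0674 -0.2051  0.8327]
```

Emit:
move_arm(
  targets=[
    [-0.04,-0.2,0,0,0,0.01,0.2],
    [-0.04,-0.2,0.25,0,0,0.01,0.2],
    [-0.04,-0.2,0.45,0,0,0.01,0.2],
    [-0.04,-0.2,0.6,0,0,0.01,0.2],
    [-0.04,-0.2,0.6,0,0,0.01,0.2],
    [-0.04,-0.2,0.6,0,0,0.01,0.2],
  ],
)

```text
clock: 3.7
tcp_pos: [0.4287, 0.0591, 0.0573]
eef_rot: [0.997, -0.073, -0.0, 0.0]
ft_force: [0.3, 0.6, 0.3]
gripper_width: 0.0175
gripper_force: 0.0
```

```bash
python3 - <<'E'
from w import *
p=grab_frame("scene");a=p["frame"][225:315,250:390]
cv2.imwrite("pics/s1.png",cv2.resize(a,None,fx=5,fy=5,interpolation=cv2.INTER_CUBIC)[:,:,::-1])
pin=np.array([.6198,.0343]);ax=np.array([np.cos(-.14),np.sin(-.14)])
s=state();print(s["clock"],s["tcp_pos"],s["eef_rot"])
P=pin-ax*.195;P=P+.0015*np.array([-ax[1],ax[0]]);print(P,rel([*P,.019]))
E
```

```text
3.75 [0.4294 0.0592 0.0582] [ 0.9974 -0.0726  0.0009  0.0001]
[0.4269 0.063 ] [-0.0203 -0.0227  0.2612]
```

View pics/s1.png

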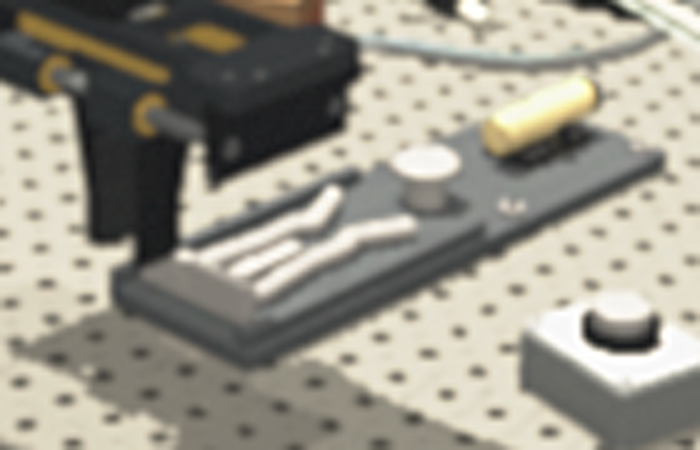

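The fingers sit behind the tab and clear of the dock. I'll lower them, then start pushing.

Emit:
move_arm(
  targets=[
    [-0.02,-0.02,0.12,0,0,0,0.2],
    [-0.02,-0.02,0.26,0,0,0,0.2],
    [-0.02,-0.02,0.26,0,0,0,0.2],
    [-0.02,-0.02,0.26,0,0,0,0.2],
    [0.02,-0.02,0.26,0,0,0,0.2],
    [0.06,-0.02,0.26,0,0,0,0.2],
    [0.1,-0.02,0.26,0,0,0,0.2],
    [0.14,-0.02,0.26,0,0,0,0.2],
    [0.18,-0.02,0.26,0,0,0,0.2],
    [0.22,-0.02,0.26,0,0,0,0.2],
    [0.26,-0.02,0.26,0,0,0,0.2],
    [0.26,-0.02,0.26,0,0,0,0.2],
  ],
)

```text
clock: 4.75
tcp_pos: [0.4686, 0.0574, 0.0186]
eef_rot: [0.997, -0.072, 0.001, 0.0]
ft_force: [0.1, 0.0, 0.0]
gripper_width: 0.0175
gripper_force: 0.0
```

```bash
cat > chk.py <<'E'
from w import *
pin=np.array([.6198,.0343]);ax=np.array([np.cos(-.14),np.sin(-.14)]);n=np.array([-ax[1],ax[0]])
s=state();d=s["tcp_pos"][:2]-pin
f=np.array(s["ft_force"]);print(s["clock"],s["tcp_pos"],"along",d@ax,"lat",d@n,"F",f[:2]@ax,f)
p=grab_frame("top")
for q,z in(("tab",.0235),("clip",.012),("throat",.017)):
    for r in landmark_of(q,p)[:1]:
        w=at(p,r["xy"],z)[:2]-pin;print(q,round(r["confidence"],2),w@ax,w@n)
import sys
if len(sys.argv)>1:
    a=p["frame"][190:270,295:345];b=grab_frame("scene")["frame"][235:305,270:370]
    a=cv2.resize(a,None,fx=6,fy=6,interpolation=2);b=cv2.resize(b,None,fx=5,fy=5,interpolation=2)
    c=np.zeros((480,800,3),np.uint8);c[:,:300]=a;c[:350,300:]=b;cv2.imwrite(sys.argv[1],c[:,:,::-1])
E
python3 chk.py
```

```text
4.75 [0.4686 0.0574 0.0186] along -0.15290633961056632 lat 0.0017638101465916323 F 0.06714992828743824 [0.0716 0.0265 0.0045]
clip 0.46 -0.06733290770377011 0.0024360746563165583
throat 0.68 -0.05515403187032294 0.0017984332570803443
```

Emit:
move_arm(
  targets=[
    [0.05,0,0,0,0,0,0.2],
    [0.1,0,0,0,0,0,0.2],
    [0.15,0,0,0,0,0,0.2],
    [0.2,0,0,0,0,0,0.2],
    [0.23,0,0,0,0,0,0.2],
    [0.26,0,0,0,0,0,0.2],
    [0.26,0,0,0,0,0,0.2],
    [0.26,0,0,0,0,0,0.2],
  ],
)

```text
clock: 5.62
tcp_pos: [0.5059, 0.0519, 0.0186]
eef_rot: [0.997, -0.072, 0.0, 0.0]
ft_force: [0.4, -0.1, -0.6]
gripper_width: 0.018
gripper_force: 0.0
```

```bash
python3 chk.py
```

```text
5.6167 [0.5059 0.0519 0.0186] along -0.11521680088372738 lat 0.0015870103396819282 F 0.4409867690954053 [ 0.4245 -0.1481 -0.6496]
tab 0.19 -0.014934708914576884 -0.0007086458788241002
clip 0.43 -0.025233961305297103 0.003999376625102148
throat 0.5 -0.020835405758637467 3.071660504219134e-05
```

Emit:
move_arm(
  targets=[
    [0.015,0,0,0,0,0,0.2],
    [0.03,0,0,0,0,0,0.2],
    [0.045,0,0,0,0,0,0.2],
    [0.06,0,0,0,0,0,0.2],
    [0.06,0,0,0,0,0,0.2],
  ],
)

```text
clock: 6.23
tcp_pos: [0.5108, 0.0512, 0.0183]
eef_rot: [0.997, -0.072, -0.004, -0.0]
ft_force: [-5.9, 0.5, 4.5]
gripper_width: 0.0171
gripper_force: 2.8
```

Emit:
move_arm(
  targets=[
    [0.015,0,0,0,0,0,0.2],
    [0.03,0,0,0,0,0,0.2],
    [0.03,0,0,0,0,0,0.2],
  ],
)

```text
clock: 6.48
tcp_pos: [0.5121, 0.051, 0.0182]
eef_rot: [0.997, -0.072, -0.007, -0.0]
ft_force: [-8.8, 1.0, 6.7]
gripper_width: 0.0175
gripper_force: 4.8
```

```bash
python3 chk.py pics/c1.png
```

```text
6.4833 [0.5121 0.051  0.0182] along -0.10895374658576681 lat 0.0015324203845010678 F -8.88813906375004 [-8.8333  1.0121  6.7473]
clip 0.52 -0.14797956600845477 -0.2935970010356965
throat 0.5 -0.01349065640989632 0.0005400513134457088
```

View pics/c1.png

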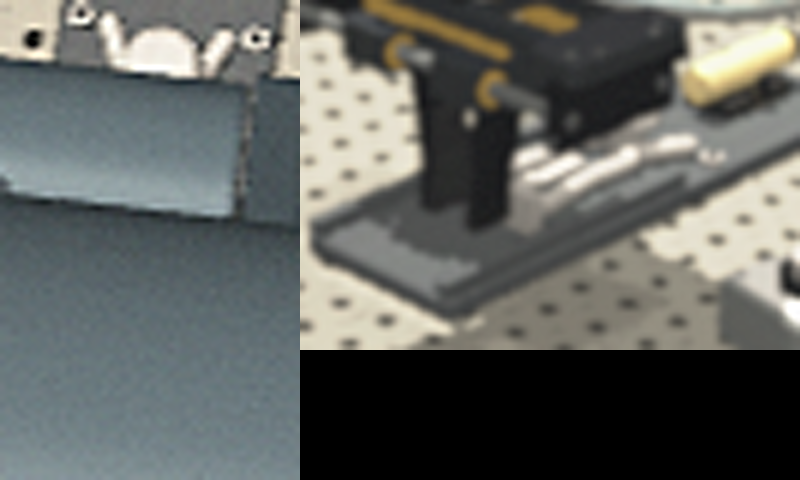

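Picture: the mouth tips straddle the pin head, and the fingers are square on the tab with about 9 N of push. Continuing in small steps.

Emit:
move_arm(
  targets=[
    [0.01,0,0,0,0,0,0.2],
    [0.02,0,0,0,0,0,0.2],
    [0.03,0,0,0,0,0,0.2],
    [0.03,0,0,0,0,0,0.2],
  ],
)

```text
clock: 7.07
tcp_pos: [0.5129, 0.0509, 0.018]
eef_rot: [0.997, -0.072, -0.011, -0.0]
ft_force: [-14.3, 1.4, 10.8]
gripper_width: 0.0174
gripper_force: 7.2
```

Emit:
move_arm(
  targets=[
    [0.01,0,0,0,0,0,0.2],
    [0.02,0,0,0,0,0,0.2],
    [0.03,0,0,0,0,0,0.2],
    [0.03,0,0,0,0,0,0.2],
  ],
)

```text
clock: 7.4
tcp_pos: [0.5146, 0.0507, 0.0179]
eef_rot: [0.997, -0.072, -0.013, -0.001]
ft_force: [-16.2, 1.4, 13.1]
gripper_width: 0.0176
gripper_force: 8.4
```

Emit:
move_arm(
  targets=[
    [0.0,0,-0.01,0,0,0,0.2],
    [0.01,0,-0.015,0,0,0,0.2],
    [0.02,0,-0.015,0,0,0,0.2],
    [0.02,0,-0.015,0,0,0,0.2],
  ],
)

```text
clock: 7.73
tcp_pos: [0.5314, 0.0483, 0.0207]
eef_rot: [0.997, -0.072, 0.001, 0.0]
ft_force: [0.1, -1.0, -0.6]
gripper_width: 0.0173
gripper_force: 0.0
```

```bash
python3 chk.py
```

```text
7.7333 [0.5314 0.0483 0.0207] along -0.08948673423959899 lat 0.001516498661237077 F 0.22008542989231616 [ 0.0789 -1.0171 -0.5925]
clip 0.49 -0.006998941229839422 0.00021152227475657232
throat 0.43 0.013976740331030031 -0.010790513526382446
```

It snapped. I'll probe gently to check that it's seated.

Emit:
move_arm(
  targets=[
    [0.01,0,0,0,0,0,0.2],
    [0.015,0,0,0,0,0,0.2],
    [0.015,0,0,0,0,0,0.2],
  ],
)

```text
clock: 8.18
tcp_pos: [0.5331, 0.048, 0.0208]
eef_rot: [0.997, -0.072, 0.0, -0.0]
ft_force: [1.2, -0.8, 0.8]
gripper_width: 0.0178
gripper_force: 0.2
```

Emit:
move_arm(
  targets=[
    [-0.1,0,0,0,0,0,0.2],
    [-0.3,0,0,0,0,0,0.2],
    [-0.5,0,0,0,0,0,0.2],
    [-0.6,0,-0.1,0,0,0,0.2],
    [-0.6,0,-0.5,0,0,0,0.0],
    [-0.6,0,-0.9,0,0,0,0.0],
    [-0.6,-0.3,-0.9,0,0,0,0.0],
    [-0.6,-0.6,-0.9,0,0,0,0],
    [-0.6,-0.9,-0.9,0,0,0,0],
    [-0.6,-0.9,-0.9,0,0,0,0],
    [-0.6,-0.9,-0.9,0,0,0,0],
  ],
)

```text
clock: 9.1
tcp_pos: [0.4647, 0.1984, 0.1569]
eef_rot: [0.998, -0.07, 0.002, -0.001]
ft_force: [-1.2, -0.9, -0.4]
gripper_width: 0.0007
gripper_force: 0.0
```

```bash
python3 chk.py pics/c2.png; python3 -c "
from w import *
print(rel([.4863,.2941,.09]))"
```

```text
9.1 [0.4647 0.1984 0.1569] along -0.1765236497308495 lat 0.14082724345120576 F -1.0541412669909933 [-1.1862 -0.8634 -0.3594]
tab 0.69 -0.0715806687631883 0.0016621259528889366
clip 0.63 -0.005280797232297184 -0.001066606236068726
throat 0.76 0.008746498144226934 0.003097303332797842
[ 0.0596 -0.6875  0.4354]
```

View pics/c2.png

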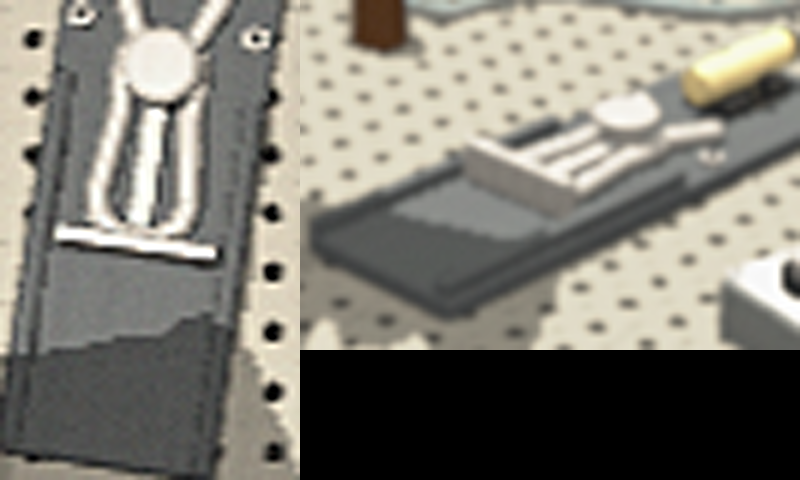

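```bash
python3 - <<'E'
from w import *
p=grab_frame("top")
P=lambda x,y:(295+x/6-.4,190+y/6-.4)
pin=at(p,P(160,65),.035)[:2];ax=np.array([np.cos(-.14),np.sin(-.14)]);n=np.array([-ax[1],ax[0]]);print(pin)
for k,x,z in(("tabtop centre",(135,244),.034),("tonguetip",(155,108),.017)):
    w=at(p,P(*x),z)[:2]-pin;print(k,w@ax,w@n)
a=p["frame"][170:240,285:355];cv2.imwrite("pics/c3.png",cv2.resize(a,None,fx=8,fy=8,interpolation=2)[:,:,::-1])
E
```

```text
[0.6197 0.0351]
tabtop centre -0.07456131307597853 -1.6957089091156063e-05
tonguetip -0.014365962850130467 0.00023766057243565335
```

View pics/c3.png

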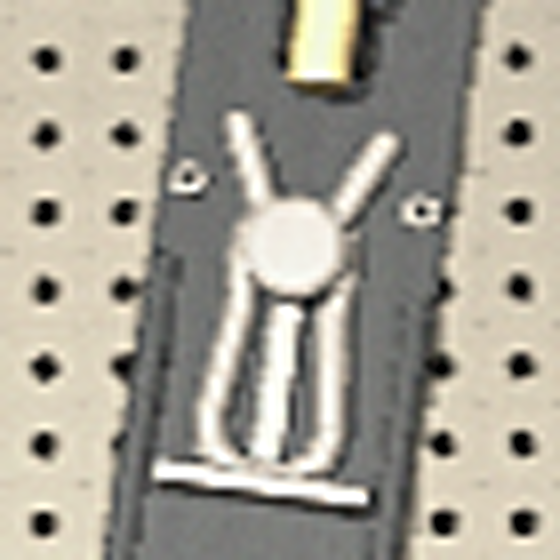

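The clip is home: its tab centre is 74.6 mm behind the pin (75.5 mm expected), it is centred sideways, and the mouth tips are back to their starting width. The cabinet is close to the box, so I'll turn the gripper body to lie lengthways before pressing the button.

Emit:
move_arm(
  targets=[
    [0,0,0,0,0,-0.25,0],
    [0,0,0,0,0,-0.5,0],
    [0,0,0,0,0,-0.75,0],
    [0,0,0,0,0,-1,0],
  ],
)

```text
clock: 9.73
tcp_pos: [0.4631, 0.1933, 0.1555]
eef_rot: [0.984, 0.179, -0.0, 0.0]
ft_force: [-0.5, -0.0, -1.3]
gripper_width: 0.0002
gripper_force: 0.0
```

Emit:
move_arm(
  targets=[
    [0,0,0,0,0,-0.25,0],
    [0,0,0,0,0,-0.5,0],
    [0,0,0,0,0,-0.75,0],
    [0,0,0,0,0,-1,0],
  ],
)

```text
clock: 10.07
tcp_pos: [0.4631, 0.1933, 0.1555]
eef_rot: [0.909, 0.417, -0.0, -0.0]
ft_force: [-0.9, 0.5, -0.5]
gripper_width: 0.0007
gripper_force: 0.0
```

Emit:
move_arm(
  targets=[
    [0,0,0,0,0,-0.25,0],
    [0,0,0,0,0,-0.5,0],
    [0,0,0,0,0,-0.75,0],
    [0,0,0,0,0,-1,0],
    [0,0,0,0,0,-1,0],
    [0,0,0,0,0,-1,0],
  ],
)

```text
clock: 10.57
tcp_pos: [0.4631, 0.1936, 0.1556]
eef_rot: [0.78, 0.625, -0.0, -0.0]
ft_force: [0.2, 0.2, -0.4]
gripper_width: 0.0003
gripper_force: 0.0
```

```bash
python3 - <<'E'
from w import *
s=state();print(s["clock"],s["tcp_pos"],s["eef_rot"],s["joints"])
ps=[grab_frame("top"),grab_frame("scene")];xy=[]
for p in ps:
    for r in landmark_of("button_top",p)[:3]: print(np.round(r["xy"],1),round(r["confidence"],2),at(p,r["xy"],.0695))
print(rel([.4863,.2941,.09]))
E
```

```text
10.5667 [0.4631 0.1936 0.1556] [ 0.7804  0.6253 -0.0003 -0.0001] [ 0.1731  0.4635  1.805  -0.0001  0.8738  0.393 ]
[387.9 235.4] 0.5 [ 0.5274 -0.1211  0.0695]
[375.6 282.4] 0.58 [ 0.501  -0.1363  0.0695]
[217.2 232.9] 0.52 [0.4953 0.2968 0.0695]
[337.3 266.5] 0.35 [ 0.5155 -0.0367  0.0695]
[0.6831 0.0069 0.4384]
```

Emit:
move_arm(
  targets=[
    [0.25,0,0,0,0,0,0],
    [0.5,0,0.1,0,0,0,0],
    [0.68,0,0.3,0,0,0,0],
    [0.68,0,0.45,0,0,0,0],
    [0.68,0,0.45,0,0,0,0],
    [0.68,0,0.45,0,0,0,0],
  ],
)

```text
clock: 11.27
tcp_pos: [0.4835, 0.2939, 0.0871]
eef_rot: [0.779, 0.627, -0.002, -0.001]
ft_force: [0.6, -0.1, 0.3]
gripper_width: 0.0003
gripper_force: 0.0
```

Emit:
move_arm(
  targets=[
    [0,0,0.05,0,0,0,0],
    [0,0,0.1,0,0,0,0],
    [0,0,0.12,0,0,0,0],
    [0,0,0.14,0,0,0,0],
    [0,0,0.16,0,0,0,0],
    [0,0,0.16,0,0,0,0],
  ],
)

```text
clock: 11.77
tcp_pos: [0.4851, 0.2936, 0.0646]
eef_rot: [0.779, 0.627, -0.0, 0.0]
ft_force: [-0.7, -1.8, 4.0]
gripper_width: 0.0004
gripper_force: 2.4
```

Emit:
move_arm(
  targets=[
    [0,0,0.01,0,0,0,0],
    [0,0,0.02,0,0,0,0],
    [0,0,0.03,0,0,0,0],
    [0,0,0.03,0,0,0,0],
    [0,0,0.03,0,0,0,0],
    [0,0,0.03,0,0,0,0],
  ],
)

```text
clock: 12.27
tcp_pos: [0.4852, 0.2937, 0.0627]
eef_rot: [0.779, 0.627, 0.0, 0.001]
ft_force: [-4.1, -4.7, 19.5]
gripper_width: 0.0006
gripper_force: 9.6
```

The button is bottomed: 19.5 N and stalled at 62.7 mm. Retreating.

Emit:
move_arm(
  targets=[
    [0,0,-0.1,0,0,0,0],
    [0,0,-0.3,0,0,0,0],
    [0,0,-0.6,0,0,0,0],
    [-0.3,0,-0.8,0,0,0,0],
    [-0.6,0,-0.8,0,0,0,0],
    [-0.9,0,-0.8,0,0,0,0],
    [-0.9,0,-0.8,0,0,0,0],
    [-0.9,0,-0.8,0,0,0,0],
    [-0.9,0,-0.8,0,0,0,0],
  ],
)

```text
clock: 13.02
tcp_pos: [0.4564, 0.1618, 0.1802]
eef_rot: [0.78, 0.626, 0.001, 0.0]
ft_force: [1.2, 0.2, -0.4]
gripper_width: 0.0006
gripper_force: 0.0
```

```bash
python3 chk.py; python3 - <<'E'
from w import *
p=grab_frame("top");cv2.imwrite("pics/end.png",p["frame"][:,:,::-1])
E
```

```text
13.0167 [0.4564 0.1618 0.1802] along -0.17954560687416543 lat 0.10347290148399382 F 1.1507298616584107 [ 1.19    0.1983 -0.4035]
tab 0.66 -0.08049133091662118 -0.0027936562137454816
clip 0.65 -0.0035781866904745782 -0.0003279829039714321
throat 0.83 0.010174808673021216 -0.0017420069529523405
```

View pics/end.png

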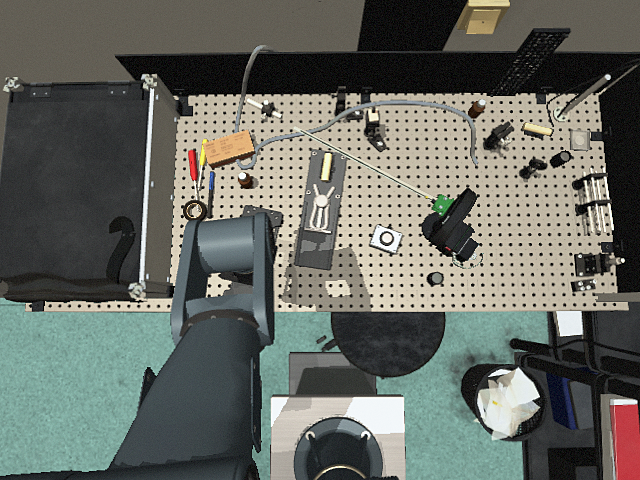

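The clip is round the pin (320,202), the bottle (245,181) and lens tube (436,279) haven't moved, and the arm is clear of everything. Handing in.

```bash
python3 -c "
from workcell import *
print(sign_off())"
```

```text
the job is handed in; nothing more can be done
None
```

I handed the job in at about 13 s: the clip snapped home on the pin, the larger box's button was pressed until it stalled at 62.7 mm and then released, and the bottle and lens tube look unmoved; the arm hid the button in the last picture, so I didn't see it come back up, and no verdict was returned.

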